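# Put the bench things back on their matching rests

### The job

Tidy the goldsmith's bench: put the white-capped flux bottle, the black card box, the green tray and the sanding stick each into the plywood rest whose recess has its shape and size, sitting flat on the recess floor inside the lip. Keep the flux bottle upright all the way, and leave the brown bottle and the leather strap where they stand.

Things in the scene. Friction and masses are not known exactly. Their poses are not given: they have to be found in the camera images.
- flux_bottle: Loose upright round bottle with a milky white cap, translucent with amber liquid-coloured lower part and a red and white label; 45 mm diameter up to 90 mm, 102 mm high with cap, 0.10 to 0.20 kg. Origin: centre of its underside; z up.
- card_box: Loose closed black card jewellery box, 56 (x) x 70 (y) x 34 mm high; its lid is fixed on and reaches from the top down to 14 mm above the bench; below it the box is 52 x 66 mm. About 0.1 kg. Origin: centre of its underside; z up. x along the 56 mm side, y along the 70 mm side.
- green_tray: Loose small green open sorting tray with brown stones fixed in it, 38 (x) x 62 (y) x 12 mm high, walls 2 mm. Under 0.1 kg. Origin: centre of its underside; z up. x along the 38 mm side, y along the 62 mm side.
- sanding_stick: Loose red-brown sanding stick lying flat, 14 (x) x 110 (y) x 14 mm high; it does not roll. 0.05 kg. Origin: centre of its underside; z up. y along its length.
- bottle_rest: Fixed plywood rest with a cork recess, floor 4 mm and top of the 7 mm wide lip 12 mm above the bench. Round: recess 64 mm in diameter, 78 mm over the lip; the lip has no gap. The only round rest: for the flux bottle. Origin: centre of the underside, on the bench; z up.
- box_rest: Fixed plywood rest with a cork recess, floor 4 mm and top of the 7 mm wide lip 12 mm above the bench. Recess 74 (x) x 88 (y) mm, 88 x 102 mm over the lip; the broadest rest: for the black card box. In the middle of both long sides the lip has a 52 mm gap for fingers (base board there 4 mm high). 9 mm to spare round the thing. Origin: centre of underside; x along the short side, y the long, z up.
- tray_rest: Fixed plywood rest with a cork recess, floor 4 mm and top of the 7 mm wide lip 12 mm above the bench. Recess 56 (x) x 80 (y) mm, 70 x 94 mm over the lip; the middle-sized rest: for the green tray. In the middle of both long sides the lip has a 52 mm gap for fingers (base board there 4 mm high). 9 mm to spare round the thing. Origin: centre of underside; x along the short side, y the long, z up.
- stick_rest: Fixed plywood rest with a cork recess, floor 4 mm and top of the 7 mm wide lip 12 mm above the bench. Recess 32 (x) x 128 (y) mm, 46 x 142 mm over the lip; the long narrow rest: for the sanding stick. In the middle of both long sides the lip has a 52 mm gap for fingers (base board there 4 mm high). 9 mm to spare round the thing. Origin: centre of underside; x along the short side, y the long, z up.
- brown_bottle: Bystander, loose: brown glass bottle with a black cap, 41 mm diameter, 98 mm high, behind the work. Stays where it is. Origin: centre of its underside; z up.
- leather_cuff: Bystander, loose: rolled black leather strap standing on edge, 35 x 36 x 29 mm high, at the left of the work. Stays where it is. Origin: centre of its underside; z up.
There are look-alikes about, which are no part of the job. What is shaped like the flux_bottle but blue is not meant.

How it is judged:
At the end, for the whole second after the job is handed in: Each thing rests released and still in its own rest: within 15 mm of its centre, underside 1 to 7.5 mm above the rest's origin (on the recess floor), tilted under 0.1 rad; box, tray and stick within 0.35 rad of the rest's long side, either way round (horizontal distance between flux_bottle and bottle_rest below 0.015 m and z of flux_bottle in the frame of bottle_rest between 0.001 and 0.0075 m and angle between each of flux_bottle, card_box, green_tray, sanding_stick's own z axis and vertical below 0.1 rad and linear speed of each of flux_bottle, card_box, green_tray, sanding_stick below 0.02 m/s and angular speed of each of flux_bottle, card_box, green_tray, sanding_stick below 0.3 rad/s and horizontal distance between card_box and box_rest below 0.015 m and z of card_box in the frame of box_rest between 0.001 and 0.0075 m and angle between the y axis of card_box and the y axis of box_rest, either way round below 0.35 rad and horizontal distance between green_tray and tray_rest below 0.015 m and z of green_tray in the frame of tray_rest between 0.001 and 0.0075 m and angle between the y axis of green_tray and the y axis of tray_rest, either way round below 0.35 rad and horizontal distance between sanding_stick and stick_rest below 0.015 m and z of sanding_stick in the frame of stick_rest between 0.001 and 0.0075 m and angle between the y axis of sanding_stick and the y axis of stick_rest, either way round below 0.35 rad); the robot touches nothing.
It fails at once if the flux bottle is tipped over or tilted more than 0.5 rad (angle between flux_bottle's own z axis and vertical above 0.5 rad).
It fails at once if the brown bottle is moved more than 20 mm (distance of brown_bottle from where it was at the start of the episode above 0.02 m).
It fails at once if the leather strap is moved more than 20 mm (distance of leather_cuff from where it was at the start of the episode above 0.02 m).
It also fails if it takes over 109 s, if anything falls off the work surface, if the arm or the gripper's body presses on something with over 40 N, if the wrist force passes 120 N, or if a joint passes its speed limit or range.

### The arm

A 7-joint arm with a two-finger parallel gripper is mounted at the origin on a cart in front of the work surface, level with it; the furniture and walls round the work are solid. World frame = base frame: x ahead of the robot, y to its left, z up, the work surface at z = 0. Lengths are in m, angles in rad, forces in N, time in s.
With the tool pointing down it reaches from about 0.425 to 0.875 m from the base axis. Payload 4.7 kg.
Tool frame: the origin (TCP) lies between the finger pads; the fingertips stand 17 mm ahead of it and the grasp point (between the pads) lies 2 mm behind it; z points along the fingers, y is the line along which they close (so a half turn about z gives the same grasp; the last joint's range is limited). The gripper opens to 85 mm and grips with 20 to 120 N. Pads are 22 mm wide; open, the fingers measure 114 mm over their backs; the gripper's body (76 mm by 85 mm) begins 54 mm behind the grasp point. The pads swing forward as they close: fully open they stand 13 mm farther back than shut.
Start: joints at [-1.242, 0.321, -0.07, 1.45, 0.023, 1.371, -0.057], TCP at [0.201, 0.618, 0.248] pointing down, gripper open.
Joint ranges: [-2.86, 2.86], [-0.3, 2.09], [-1.38, 1.24], [0.06, 2.45], [-1.56, 4.7], [0.09, 2.05], [-2.69, 2.69]. Speed limits (rad/s): [2.57, 2.57, 3.14, 3.14, 3.14, 3.14, 3.14].

### API

Orientations are given as a unit quaternion [x, y, z, w].
In Python, from station import ctrl gives the robot as it stands. The module is installed in compiled form; this text tells all that it offers.
- The arm moves only by the shell command python3 -m jog 'ROWS' [OPENING]. ROWS is a JSON object of lists of equal length, an entry for each row: "linear": the shift along the tool's x, y, z in mm, a list of three; "twist": the turn about the tool's z in degrees. A call has 1 to 20 rows; each row is the pose to reach, as a shift and turn from the pose commanded when the call began, along the tool's axes at that moment; what a row does not reach only later rows make up. A row lasts 1/10 s, in which the tool goes at most 50 mm and 8.59 degrees, less where a joint would pass 70% of its speed; a pose out of reach is approached as far as the arm can. A call with a gripper value outside its range is refused whole. OPENING is the opening in per cent of the stroke, from 0 (shut) to 100 (fully open), set as the call begins (- or left out, the last holds). The fingers move at their own pace and stop on an object; the grip force is fixed at half the most. Time passes only in rows, so rows that repeat a pose let the fingers close. It gives the time, the measured TCP pose, the force, the opening and the grip force at its end, in the units of the state.
- ctrl.sense(): the state, without advancing time (a new reading comes with each control period).
- ctrl.camera(name): name is "side" or "top" or "wrist"; returns a dict with "color" (384x512x3 uint8, red, green, blue), "range_z" (384x512 float32, m along the optical axis (not along the pixel's ray), 0 where there is no reading), "intrinsics" (3x3 intrinsics, pixels), "view" (4x4, takes a point from world to camera coordinates). Camera axes: x right, y down, z forward; pixel columns grow to the right and rows downward; lengths in m; the calibration is good to about 2 mm. A picture is of the moment at which its call begins.
- ctrl.sign_off(): hands the job in; it is judged then, once.
The state is a dict: "clock": time; "joint_pos": joint angles; "qd": joint speeds; "effort": joint torques, N m; "eef_pos": TCP position; "tool_rot": TCP orientation; "force": force on the tool from outside, world axes, zero at the start; "ft_torque": the same for the moment, N m; "gripper_width": finger opening in m; "grasp_force": force on a finger pad.
Only numpy, scipy, OpenCV 4.12 (cv2) and the standard library are available. Lean on these libraries where they do the work, as an engineer would, in place of code of your own. Each camera call takes 0.05 s, during which the arm holds its last target. There are 200 camera calls.

## Working session

There is one attempt and no reset: what is moved stays moved. The work goes in short steps, Python scripts to look and compute and a shell command to move; the robot and the scene stay as the last step left them, time stands still between calls to the robot, and variables do not carry over. Pictures are saved under pics/ and viewed, at most 14 in all, crops included, and the job is handed in when it is done.

```bash
mkdir -p pics
cat > h.py <<'E'
import numpy as np,cv2
from station import ctrl
def snap(n,f=None):
    c=ctrl.camera(n)
    np.savez(f'{f or n}.npz',**c)
    if f: cv2.imwrite(f'pics/{f}.png',c['color'][:,:,::-1])
    return c
def world(c):
    K=np.array(c['intrinsics']);V=np.array(c['view']);z=c['range_z']
    v,u=np.mgrid[:z.shape[0],:z.shape[1]]
    P=np.stack([(u-K[0,2])/K[0,0]*z,(v-K[1,2])/K[1,1]*z,z],-1)
    return (P-V[:3,3])@V[:3,:3]
E
python3 - <<'E'
from h import *
for n in('top','side'):
    c=snap(n,n+'0');V=c['view'];print(n,-V[:3,:3].T@V[:3,3],V[2,:3],c['intrinsics'][0])
s=ctrl.sense();print({k:np.round(v,3) for k,v in s.items()})
E
```

```text
top [0.50845815 0.02838399 1.0898327 ] [ 0.05826408 -0.02315732 -0.99803258] [389.81977527   0.         250.92249739]
side [0.59739828 1.16845357 0.64117142] [-0.03181649 -0.88813416 -0.45848164] [448.52779703   0.         254.69180278]
{'clock': np.float64(0.1), 'joint_pos': array([-1.242,  0.322, -0.07 ,  1.451,  0.023,  1.371, -0.057]), 'qd': array([-0.001, -0.   ,  0.   , -0.002,  0.   , -0.003,  0.002]), 'effort': array([-0.0000e+00, -4.9488e+01, -3.8400e-01, -3.1521e+01,  1.3000e-02,
        7.0000e-03, -0.0000e+00]), 'eef_pos': array([0.201, 0.618, 0.247]), 'tool_rot': array([ 0.157,  0.988, -0.001, -0.   ]), 'force': array([-0.86 , -0.049, -0.327]), 'ft_torque': array([-0.025,  0.015,  0.049]), 'grasp_force': np.float64(0.0), 'gripper_width': np.float64(0.086)}
```

View pics/top0.png

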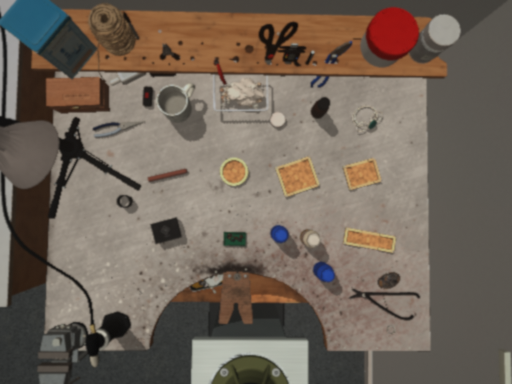

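View pics/side0.png

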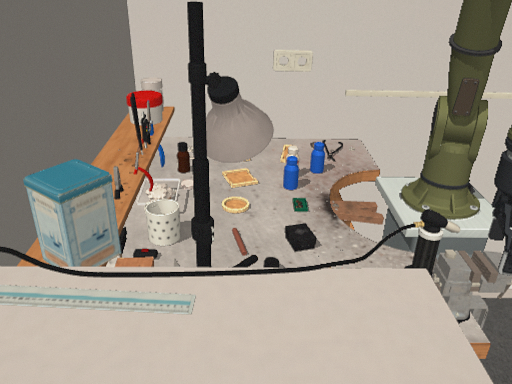

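The top view shows the stick (168,175), box (166,231), tray (235,239) and flux bottle (311,239), which stands between blue bottles at (279,233) and (323,271). The rests are round (234,171), box (297,176), tray (362,174) and stick (370,240). The brown bottle is at (320,107) and the cuff at (125,201).

```bash
cat > meas.py <<'E'
from h import *
c=dict(np.load('top0.npz'));P=world(c);hsv=cv2.cvtColor(c['color'],cv2.COLOR_RGB2HSV)
H,S,V=[hsv[:,:,i].astype(int) for i in range(3)]
K=c['intrinsics'];W=c['view']
def ray(uv,z):  # pixels -> world at height z
    uv=np.atleast_2d(uv);d=np.c_[(uv[:,0]-K[0,2])/K[0,0],(uv[:,1]-K[1,2])/K[1,1],np.ones(len(uv))]@W[:3,:3]
    o=-W[:3,:3].T@W[:3,3];return o+d*((z-o[2])/d[:,2])[:,None]
wood=(S>70)&(H<35)&(V>90)
items=dict(stick=((168,175),25,(S>90)&((H<12)|(H>170)),.014),box=((166,231),22,V<60,.034),tray=((235,239),18,(V<110)&(S>60),.012),
 flux=((311,239),12,(S<60)&(V>150),.102),blue1=((279,233),14,(H>105)&(H<130)&(S>120),.1),blue2=((323,271),14,(H>105)&(H<130)&(S>120),.1),
 round=((234,171),20,wood,.012),boxrest=((297,176),27,wood,.012),trayrest=((362,174),24,wood,.012),stickrest=((370,240),31,wood,.012),
 brown=((320,107),15,V<70,.098),cuff=((125,201),12,V<80,.029))
for k,((u,v),r,m,z) in items.items():
    w=np.zeros(m.shape,np.uint8);w[v-r:v+r,u-r:u+r]=m[v-r:v+r,u-r:u+r]
    n,l,st,_=cv2.connectedComponentsWithStats(cv2.morphologyEx(w,cv2.MORPH_CLOSE,np.ones((3,3))));b=1+st[1:,4].argmax()
    vv,uu=np.where(l==b);X=ray(np.c_[uu,vv],z)
    R=cv2.minAreaRect((X[:,:2]*1000).astype(np.float32))
    bp=cv2.boxPoints(R);e=max([bp[1]-bp[0],bp[2]-bp[1]],key=np.linalg.norm)
    pz=P[vv,uu,2]
    print(k,'c',np.round(R[0],1),'size',np.round(sorted(R[1]),1),'longdir deg',round(float(np.degrees(np.arctan2(e[1],e[0])))%180,1),'z',np.round(np.percentile(pz,[10,50,90]),3),'top median',np.round(np.median(P[vv,uu][pz>np.percentile(pz,70)],0),3))
# heights of anything tall near work
m=(P[:,:,2]>.12)&(P[:,:,0]>.35)&(P[:,:,0]<.85)&(P[:,:,1]<.3)&(c['range_z']>0)
print('tall',m.sum(),P[m].min(0) if m.any() else'',P[m].max(0) if m.any() else'')
E
python3 meas.py
```

```text
stick c [600.3 234.9] size [ 11.8 106.9] longdir deg 103.9 z [0.011 0.013 0.016] top median [0.596 0.247 0.016]
box c [448.7 229.9] size [52.8 70.3] longdir deg 105.9 z [0.031 0.034 0.036] top median [0.45  0.233 0.036]
tray c [425.7  46.9] size [32.8 57.7] longdir deg 90.6 z [-0.001  0.002  0.008] top median [0.431 0.048 0.007]
flux c [ 433.3 -158.1] size [27.6 35.6] longdir deg 90.5 z [0.097 0.101 0.103] top median [ 0.432 -0.155  0.103]
blue1 c [447.3 -67. ] size [37.8 40.6] longdir deg 90.5 z [0.068 0.098 0.103] top median [ 0.441 -0.072  0.102]
blue2 c [ 352.5 -180.9] size [39.3 54.9] longdir deg 44.7 z [0.044 0.086 0.102] top median [ 0.345 -0.189  0.102]
round c [612.9  51.3] size [73.2 74.6] longdir deg 27.3 z [0.002 0.005 0.012] top median [0.611 0.043 0.011]
boxrest c [ 600.9 -124.9] size [ 89.9 102.8] longdir deg 109.0 z [0.001 0.005 0.011] top median [ 0.602 -0.121  0.009]
trayrest c [ 611.1 -305.5] size [71.3 96.4] longdir deg 105.6 z [0.002 0.005 0.011] top median [ 0.61  -0.308  0.01 ]
stickrest c [ 428.5 -325.7] size [ 50.9 145.3] longdir deg 80.0 z [0.001 0.004 0.012] top median [ 0.43  -0.311  0.011]
brown c [ 773.  -171.4] size [35.9 59. ] longdir deg 153.8 z [0.029 0.074 0.099] top median [ 0.784 -0.179  0.098]
cuff c [525.9 344.8] size [30.6 41.7] longdir deg 79.3 z [0.    0.014 0.028] top median [0.532 0.338 0.027]
tall 3738 [ 0.35010908 -0.61142007  0.12001712] [0.84992907 0.09223783 0.1987462 ]
```

Run:
```python
from h import *
c=dict(np.load('top0.npz'));P=world(c)
for u,v in [(20,150),(70,145),(72,125),(55,200),(100,170),(125,180),(90,290),(40,235),(115,325),(95,345),(60,340),(55,370),(235,290),(205,283),(240,270),(150,300),(172,100),(240,95),(440,200),(480,200)]:
    print((u,v),np.round(P[v,u],3))
z=np.clip((P[:,:,2]+.05)/.55,0,1)*255
cv2.imwrite('pics/z.png',cv2.applyColorMap(z.astype(np.uint8),cv2.COLORMAP_JET))
snap('wrist','w0')
```

```text
(20, 150) [0.604 0.407 0.421]
(70, 145) [0.666 0.468 0.092]
(72, 125) [0.729 0.488 0.04 ]
(55, 200) [0.527 0.53  0.03 ]
(100, 170) [0.609 0.412 0.031]
(125, 180) [0.583 0.345 0.03 ]
(90, 290) [ 0.282  0.44  -0.001]
(40, 235) [0.433 0.563 0.035]
(115, 325) [0.204 0.353 0.052]
(95, 345) [0.194 0.36  0.171]
(60, 340) [0.192 0.457 0.131]
(55, 370) [0.12  0.469 0.125]
(235, 290) [ 0.285  0.044 -0.002]
(205, 283) [ 0.278  0.139 -0.133]
(240, 270) [ 0.339  0.031 -0.002]
(150, 300) [0.257 0.276 0.001]
(172, 100) [0.811 0.228 0.006]
(240, 95) [0.818 0.037 0.043]
(440, 200) [ 0.544 -0.608 -0.147]
(480, 200) [ 0.539 -0.609  0.061]
```

View pics/z.png

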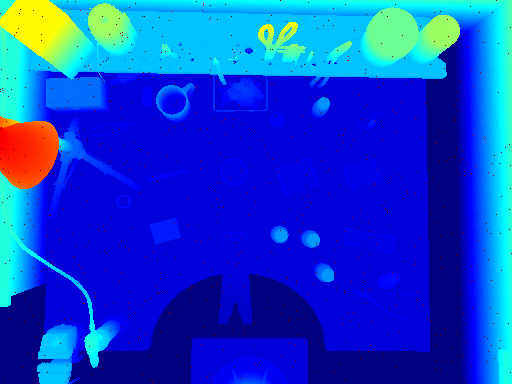

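View pics/w0.png

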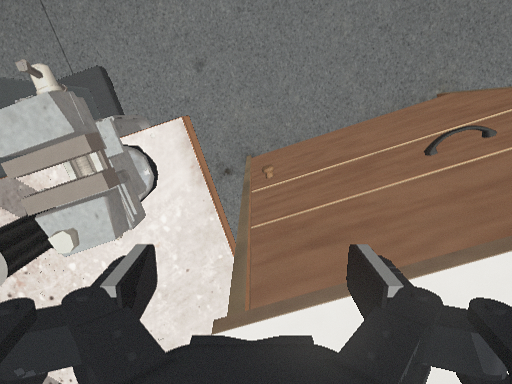

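```bash
cat > go.py <<'E'
import sys
from h import *
from scipy.spatial.transform import Rotation as R
def to(x,y,z,a):
    s=ctrl.sense();Rm=R.from_quat(s['tool_rot']).as_matrix()
    l=Rm.T@(np.array([x,y,z])-s['eef_pos'])*1000
    cur=np.degrees(np.arctan2(Rm[1,1],Rm[0,1]));t=(cur-a+90)%180-90
    print('to',(x,y,z,a),'linear',np.round(l),'twist',round(float(t),1),'q7',round(float(s['joint_pos'][6]),2),'at',np.round(s['eef_pos'],3),'cur',round(float(cur),1))
for g in sys.argv[1:]: to(*map(float,g.split(',')))
E
python3 go.py .449,.232,.2,16
```

```text
to (0.449, 0.232, 0.2, 16.0) linear [-355. -290.   48.] twist 56.0 q7 -0.06 at [0.201 0.618 0.247] cur 72.0
```

```bash
python3 -m jog '{"linear":[[-40,-30,0],[-80,-60,0],[-120,-90,0],[-155,-120,0],[-190,-150,5],[-225,-180,10],[-260,-205,20],[-290,-235,30],[-320,-260,40],[-345,-280,45],[-355,-290,48],[-355,-290,48],[-355,-290,48]],"twist":[5,10,15,20,25,30,35,40,45,50,56,56,56]}' 100; python3 go.py .449,.232,.1,16
python3 - <<'E'
from h import *
snap('wrist','w1')
E
```

```text
clock: 1.45
eef_pos: [0.4486, 0.2331, 0.2003]
tool_rot: [0.601, 0.799, 0.0, -0.0]
force: [0.1, 0.7, -0.1]
gripper_width: 0.0854
grasp_force: 0.0
to (0.449, 0.232, 0.1, 16.0) linear [ -1.   0. 100.] twist 0.1 q7 -0.24 at [0.449 0.233 0.2  ] cur 16.1
```

View pics/w1.png

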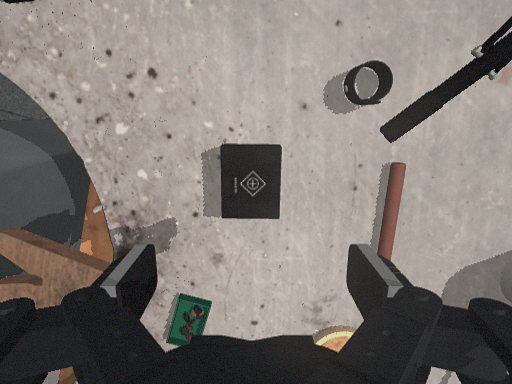

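The box is at (251,181), square to the fingers. The tray is at (190,318) and the stick at (392,210). I'll refine the box, and the stick too since its top half is in view.

```bash
cat > wm.py <<'E'
from h import *
def blob(c,win,mask,z):
    u0,v0,u1,v1=win;K=c['intrinsics'];W=c['view']
    w=np.zeros(mask.shape,np.uint8);w[v0:v1,u0:u1]=mask[v0:v1,u0:u1]
    n,l,st,_=cv2.connectedComponentsWithStats(cv2.morphologyEx(w,cv2.MORPH_CLOSE,np.ones((5,5))));b=1+st[1:,4].argmax()
    vv,uu=np.where(l==b)
    d=np.c_[(uu-K[0,2])/K[0,0],(vv-K[1,2])/K[1,1],np.ones(len(uu))]@W[:3,:3];o=-W[:3,:3].T@W[:3,3]
    X=o+d*((z-o[2])/d[:,2])[:,None]
    R=cv2.minAreaRect((X[:,:2]*1000).astype(np.float32));bp=cv2.boxPoints(R);e=max([bp[1]-bp[0],bp[2]-bp[1]],key=np.linalg.norm)
    print('c',np.round(R[0],1),'size',np.round(sorted(R[1]),1),'long',round(float(np.degrees(np.arctan2(e[1],e[0])))%180,1))
def hsv(c): return [x.astype(int) for x in cv2.split(cv2.cvtColor(c['color'],cv2.COLOR_RGB2HSV))]
E
python3 - <<'E'
from wm import *
c=dict(np.load('w1.npz'));H,S,V=hsv(c)
blob(c,(205,130,295,230),V<50,.034)
blob(c,(150,270,225,345),(H>60)&(H<95)&(S>100),.012)
E
```

```text
c [447.5 233.6] size [55.2 69.1] long 106.2
c [426.3  51.2] size [37.1 67.6] long 89.4
```

```bash
python3 -m jog '{"linear":[[0,-1,40],[0,-1,80],[0,-1,120],[0,-1,150],[0,-1,170],[0,-1,180],[0,-1,180],[0,-1,180],[0,-1,180]],"twist":[0,0,0,0,0,0,0,0,0]}' && python3 -m jog '{"linear":[[0,0,0],[0,0,0],[0,0,0],[0,0,0],[0,0,0],[0,0,0],[0,0,0],[0,0,0],[0,0,-20],[0,0,-60],[0,0,-100],[0,0,-100],[0,0,-100]],"twist":[0,0,0,0,0,0,0,0,0,0,0,0,0]}' 40; python3 go.py .601,-.125,.12,19
```

```text
clock: 2.4
eef_pos: [0.449, 0.2331, 0.0217]
tool_rot: [0.602, 0.799, 0.001, 0.0]
force: [-0.8, 0.7, 0.3]
gripper_width: 0.0852
grasp_force: 0.0
clock: 3.7
eef_pos: [0.4484, 0.2324, 0.121]
tool_rot: [0.602, 0.798, 0.001, 0.0]
force: [-0.7, 0.2, -1.3]
gripper_width: 0.0553
grasp_force: 64.3
to (0.601, -0.125, 0.12, 19.0) linear [-386.   48.    1.] twist -3.0 q7 -0.22 at [0.448 0.232 0.121] cur 16.0
```

```bash
python3 -m jog '{"linear":[[-15,2,0],[-45,6,0],[-85,11,0],[-125,16,0],[-165,21,0],[-205,26,0],[-245,31,0],[-285,36,0],[-320,40,0],[-350,44,0],[-375,47,0],[-386,48,0],[-386,48,0],[-386,48,0]],"twist":[0,0,-1,-1,-1,-2,-2,-2,-3,-3,-3,-3,-3,-3]}'
python3 - <<'E'
from wm import *
c=snap('wrist','w2')
c=snap('top','t2')
E
python3 go.py .601,-.125,.027,19
```

```text
clock: 5.1
eef_pos: [0.5996, -0.1242, 0.1191]
tool_rot: [0.581, 0.814, -0.0, -0.001]
force: [-1.2, 0.3, -0.2]
gripper_width: 0.0554
grasp_force: 64.3
to (0.601, -0.125, 0.027, 19.0) linear [-2.  1. 93.] twist 0.1 q7 0.66 at [ 0.6   -0.124  0.12 ] cur 19.1
```

View pics/w2.png

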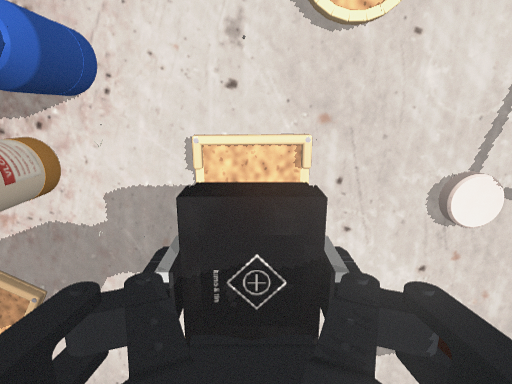

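The far lip of the rest, (192–312,138), is centred on the held box at column 252 and parallel to it, so I'll lower it.

```bash
python3 -m jog '{"linear":[[-2,1,30],[-2,1,60],[-2,1,80],[-2,1,90],[-2,1,94],[-2,1,94],[-2,1,94]],"twist":[0,0,0,0,0,0,0]}' && python3 -m jog '{"linear":[[0,0,0],[0,0,0],[0,0,0],[0,0,0],[0,0,-30],[0,0,-70],[0,0,-120],[0,0,-170],[0,0,-175],[0,0,-175]],"twist":[0,0,0,0,0,0,0,0,0,0]}' 85; python3 go.py .600,.236,.15,14
```

```text
clock: 5.9
eef_pos: [0.603, -0.1273, 0.0276]
tool_rot: [0.581, 0.814, 0.001, 0.001]
force: [0.5, 0.1, -0.8]
gripper_width: 0.0555
grasp_force: 64.2
clock: 6.9
eef_pos: [0.6031, -0.1277, 0.2035]
tool_rot: [0.581, 0.814, 0.001, 0.002]
force: [0.1, -0.3, -1.1]
gripper_width: 0.0729
grasp_force: 0.0
to (0.6, 0.236, 0.15, 14.0) linear [345. 115.  54.] twist 5.0 q7 0.63 at [ 0.603 -0.128  0.204] cur 19.0
```

```bash
python3 -m jog '{"linear":[[25,8,5],[65,22,10],[105,35,16],[145,48,22],[185,62,30],[225,75,38],[265,88,44],[300,100,50],[328,110,54],[345,115,54],[345,115,54],[345,115,54]],"twist":[0,1,1,2,2,3,3,4,5,5,5,5]}' 45
python3 - <<'E'
from wm import *
c=snap('wrist','w3');H,S,V=hsv(c)
blob(c,(150,20,350,300),(S>110)&((H<10)|(H>172))&(V>40),.014)
E
python3 go.py .600,.236,.02,14
```

```text
clock: 8.1
eef_pos: [0.5986, 0.2344, 0.1467]
tool_rot: [0.616, 0.788, -0.001, 0.0]
force: [1.5, -0.4, 0.9]
gripper_width: 0.0385
grasp_force: 0.0
c [600.1 235.9] size [ 12.2 106.6] long 103.8
to (0.6, 0.236, 0.02, 14.0) linear [  2.   2. 127.] twist -0.2 q7 -0.05 at [0.599 0.233 0.147] cur 13.8
```

View pics/w3.png

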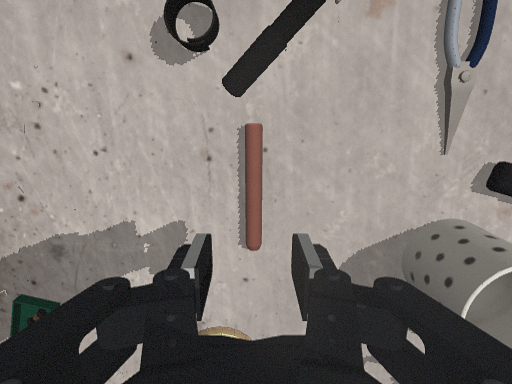

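The stick runs from (254,125) to (254,248), centred between the pads and aligned with them; the measured centre is (0.600, 0.236).

```bash
python3 -m jog '{"linear":[[2,2,35],[2,2,75],[2,2,105],[2,2,120],[2,2,127],[2,2,127],[2,2,127]],"twist":[0,0,0,0,0,0,0]}' && python3 -m jog '{"linear":[[0,0,0],[0,0,0],[0,0,0],[0,0,0],[0,0,0],[0,0,0],[0,0,-30],[0,0,-70],[0,0,-110],[0,0,-130],[0,0,-130],[0,0,-130]],"twist":[0,0,0,0,0,0,0,0,0,0,0,0]}' 0; python3 go.py .4285,-.320,.19,-10
```

```text
clock: 8.85
eef_pos: [0.6015, 0.2387, 0.0221]
tool_rot: [0.616, 0.788, 0.001, 0.001]
force: [1.2, -1.0, -0.3]
gripper_width: 0.0387
grasp_force: 0.0
clock: 10.05
eef_pos: [0.5998, 0.2388, 0.1501]
tool_rot: [0.616, 0.788, 0.0, -0.0]
force: [-0.1, -0.2, -1.2]
gripper_width: 0.0124
grasp_force: 60.7
to (0.4285, -0.32, 0.19, -10.0) linear [-501. -301.  -40.] twist 24.0 q7 -0.06 at [0.6   0.239 0.15 ] cur 14.0
```

```bash
python3 -m jog '{"linear":[[-15,-9,-10],[-50,-30,-30],[-90,-54,-40],[-130,-78,-40],[-170,-102,-40],[-210,-126,-40],[-250,-150,-40],[-290,-174,-40],[-330,-198,-40],[-370,-222,-40],[-410,-246,-40],[-445,-267,-40],[-475,-285,-40],[-495,-297,-40],[-501,-301,-40],[-501,-301,-40],[-501,-301,-40],[-501,-301,-40]],"twist":[0,2,4,6,8,10,12,14,16,18,20,22,24,24,24,24,24,24]}'
python3 - <<'E'
from wm import *
c=snap('wrist','w4');c=snap('top','t4')
E
python3 go.py .4285,-.3225,.1,-10
```

```text
clock: 11.85
eef_pos: [0.4297, -0.3181, 0.1898]
tool_rot: [0.765, 0.644, 0.0, -0.001]
force: [0.3, 0.2, -0.2]
gripper_width: 0.0125
grasp_force: 60.7
to (0.4285, -0.3225, 0.1, -10.0) linear [-4. -0. 90.] twist 0.1 q7 0.53 at [ 0.43  -0.319  0.19 ] cur -9.9
```

View pics/w4.png

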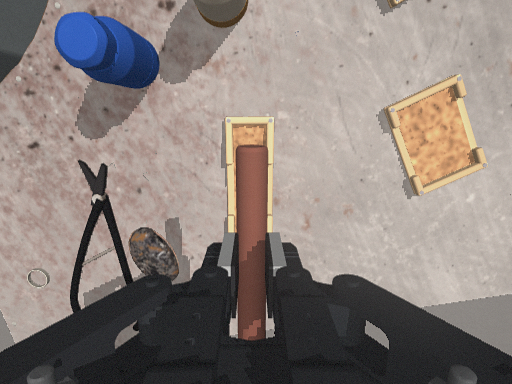

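The stick at column 252 lies along the rest, whose far lip runs (227..273,118). I'll work out the rest's centre from that edge.

Run:
```python
from wm import *
c=dict(np.load('w4.npz'));K=c['intrinsics'];W=c['view'];o=-W[:3,:3].T@W[:3,3]
def r(u,v,z):
    d=np.array([(u-K[0,2])/K[0,0],(v-K[1,2])/K[1,1],1])@W[:3,:3];return (o+d*((z-o[2])/d[2]))[:2]*1000
a,b=r(226,117,.012),r(274,117,.012);m=(a+b)/2
L=r(228,215,.012),r(272,215,.012);print(a,b,np.linalg.norm(a-b),'lowmid',(L[0]+L[1])/2)
e=m-(L[0]+L[1])/2;e/=np.linalg.norm(e);print('dir',np.degrees(np.arctan2(*e[::-1])),'centre',m-71*e)
# trayrest
H,S,V=hsv(c);blob(c,(375,65,500,205),(S>60)&(H<35)&(V>100),.012)
```

```text
[ 416.8489082  -255.03039468] [ 460.57958879 -262.57642266] 44.376964322146456 lowmid [ 422.37228656 -352.8303827 ]
dir 80.14043626326524 centre [ 426.55664723 -328.75476842]
c [ 608.  -307.2] size [72.5 94.7] long 106.0
```

```bash
python3 go.py .428,-.325,.0245,-10; python3 -m jog '{"linear":[[-6,0,40],[-6,0,80],[-6,0,120],[-6,0,145],[-6,0,160],[-6,0,165],[-6,0,165],[-6,0,165]],"twist":[0,0,0,0,0,0,0,0]}' && python3 -m jog '{"linear":[[0,0,0],[0,0,0],[0,0,0],[0,0,0],[0,0,-20],[0,0,-50],[0,0,-90],[0,0,-130],[0,0,-170],[0,0,-175],[0,0,-175]],"twist":[0,0,0,0,0,0,0,0,0,0,0]}' 40; python3 go.py .426,.049,.15,0
```

```text
to (0.428, -0.325, 0.0245, -10.0) linear [ -7.  -1. 166.] twist 0.1 q7 0.53 at [ 0.43  -0.319  0.19 ] cur -9.9
clock: 12.75
eef_pos: [0.429, -0.3262, 0.0263]
tool_rot: [0.766, 0.643, 0.001, 0.001]
force: [-0.2, -0.2, -0.0]
gripper_width: 0.0126
grasp_force: 60.7
clock: 13.85
eef_pos: [0.4286, -0.3264, 0.2015]
tool_rot: [0.766, 0.643, 0.001, 0.001]
force: [0.0, -0.1, 0.1]
gripper_width: 0.0342
grasp_force: 0.0
to (0.426, 0.049, 0.15, 0.0) linear [369. -68.  51.] twist -10.0 q7 0.54 at [ 0.429 -0.326  0.202] cur -10.0
```

```bash
python3 -m jog '{"linear":[[15,-3,0],[50,-9,0],[90,-17,0],[130,-24,0],[170,-31,0],[210,-39,0],[250,-46,0],[290,-54,5],[325,-60,20],[350,-65,40],[369,-68,51],[369,-68,51],[369,-68,51]],"twist":[0,-1,-2,-3,-4,-5,-6,-7,-8,-9,-10,-10,-10]}' 70
python3 - <<'E'
from wm import *
c=snap('wrist','w5');H,S,V=hsv(c)
blob(c,(150,60,350,260),(H>60)&(H<95)&(S>90),.012)
E
python3 go.py .426,.049,.019,0
```

```text
clock: 15.15
eef_pos: [0.4249, 0.0483, 0.1487]
tool_rot: [0.707, 0.707, -0.001, -0.0]
force: [-0.1, -0.3, 1.2]
gripper_width: 0.0595
grasp_force: 0.0
c [426.2  47.8] size [37.  61.8] long 89.0
to (0.426, 0.049, 0.019, 0.0) linear [  1.   1. 130.] twist -0.1 q7 -0.22 at [0.425 0.048 0.149] cur -0.1
```

View pics/w5.png

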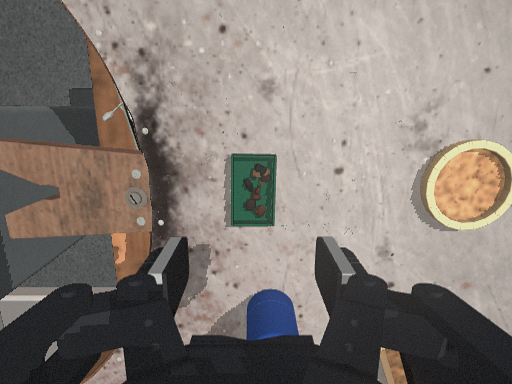

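The tray, at (254,190), is aligned, centred at (0.426, 0.048). I'll grasp it.

```bash
python3 -m jog '{"linear":[[0,1,35],[0,1,75],[0,1,105],[0,1,122],[0,1,131],[0,1,131],[0,1,131]],"twist":[-1,-1,-1,-1,-1,-1,-1]}' && python3 -m jog '{"linear":[[0,0,0],[0,0,0],[0,0,0],[0,0,0],[0,0,0],[0,0,0],[0,0,-20],[0,0,-60],[0,0,-110],[0,0,-160],[0,0,-170],[0,0,-170]],"twist":[0,0,0,0,0,0,0,0,0,0,0,0]}' 25; python3 go.py .6095,-.306,.19,16
python3 - <<'E'
from wm import *
c=dict(np.load('t4.npz'))
E
```

```text
clock: 15.9
eef_pos: [0.4273, 0.0488, 0.0193]
tool_rot: [0.702, 0.713, 0.001, 0.0]
force: [0.0, 0.6, 1.0]
gripper_width: 0.06
grasp_force: 0.0
clock: 17.1
eef_pos: [0.4277, 0.0496, 0.1908]
tool_rot: [0.701, 0.713, 0.003, 0.001]
force: [0.6, -0.6, -1.1]
gripper_width: 0.0362
grasp_force: 60.6
to (0.6095, -0.306, 0.19, 16.0) linear [-359.  176.    1.] twist -15.0 q7 -0.22 at [0.428 0.05  0.191] cur 1.0
```

```bash
python3 -m jog '{"linear":[[-15,7,0],[-50,25,0],[-85,42,0],[-120,59,0],[-155,76,0],[-190,93,0],[-225,110,0],[-260,127,0],[-295,145,0],[-325,160,0],[-348,171,0],[-359,176,0],[-359,176,0],[-359,176,0],[-359,176,0]],"twist":[0,-1,-3,-4,-6,-7,-9,-10,-12,-13,-14,-15,-15,-15,-15]}'
python3 - <<'E'
from h import *
c=snap('wrist','w6')
E
python3 go.py .6095,-.306,.0225,16
```

```text
clock: 18.6
eef_pos: [0.6078, -0.3053, 0.1872]
tool_rot: [0.602, 0.799, 0.0, -0.001]
force: [-0.9, 0.4, -0.7]
gripper_width: 0.0366
grasp_force: 60.6
to (0.6095, -0.306, 0.0225, 16.0) linear [ -1.   1. 165.] twist 0.0 q7 0.94 at [ 0.608 -0.305  0.188] cur 16.0
```

View pics/w6.png

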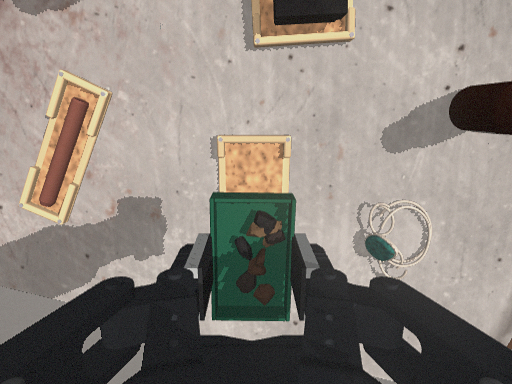

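The held tray, at column 252, is in line with its rest's far lip (254,137). The stick lies in its recess at (64,150).

```bash
python3 -m jog '{"linear":[[-1,1,40],[-1,1,80],[-1,1,120],[-1,1,145],[-1,1,160],[-1,1,165],[-1,1,165],[-1,1,165]],"twist":[0,0,0,0,0,0,0,0]}' && python3 -m jog '{"linear":[[0,0,0],[0,0,0],[0,0,0],[0,0,0],[0,0,-20],[0,0,-50],[0,0,-90],[0,0,-140],[0,0,-180],[0,0,-180]],"twist":[0,0,0,0,0,0,0,0,0,0]}' 65; python3 go.py .433,-.157,.2,-38.5
```

```text
clock: 19.45
eef_pos: [0.6104, -0.3074, 0.0246]
tool_rot: [0.602, 0.799, 0.0, 0.001]
force: [0.5, 0.1, -0.8]
gripper_width: 0.0361
grasp_force: 60.5
clock: 20.45
eef_pos: [0.6121, -0.3099, 0.2109]
tool_rot: [0.602, 0.798, 0.001, 0.006]
force: [-0.1, -0.1, 0.4]
gripper_width: 0.0554
grasp_force: 0.0
to (0.433, -0.157, 0.2, -38.5) linear [ 196. -130.    8.] twist 54.4 q7 0.93 at [ 0.612 -0.31   0.211] cur 15.9
```

```bash
python3 -m jog '{"linear":[[20,-13,0],[50,-33,0],[85,-55,0],[120,-78,0],[150,-100,0],[175,-116,0],[190,-126,4],[196,-130,8],[196,-130,8],[196,-130,8]],"twist":[6,13,20,27,34,41,48,54,54,54]}' 85
python3 - <<'E'
from wm import *
c=snap('wrist','w7');H,S,V=hsv(c);P=world(c)
b=cv2.split(c['color'])[2].astype(int)
m=(P[:,:,2]>.096)&(P[:,:,2]<.11)&(c['range_z']>0)
n,l,st,ct=cv2.connectedComponentsWithStats(m.astype(np.uint8))
for i in range(1,n):
    if st[i,4]>150:
        q=P[l==i];print(ct[i].round(),st[i,4],np.round((q.min(0)+q.max(0))/2,4),np.median(c['color'][l==i],0))
E
python3 go.py .433,-.157,.068,-38.5
```

```text
clock: 21.45
eef_pos: [0.4307, -0.155, 0.1953]
tool_rot: [0.898, 0.439, 0.0, 0.0]
force: [0.0, -0.6, 0.3]
gripper_width: 0.0729
grasp_force: 0.0
[191. 101.] 1951 [ 0.4428 -0.0737  0.1001] [ 52.  95. 186.]
[254. 204.] 1524 [ 0.4319 -0.156   0.1001] [222. 214. 201.]
[194. 303.] 1197 [ 0.3438 -0.1927  0.1   ] [ 47.  89. 176.]
to (0.433, -0.157, 0.068, -38.5) linear [ -0.   3. 127.] twist 0.6 q7 -0.45 at [ 0.431 -0.155  0.195] cur -37.9
```

View pics/w7.png

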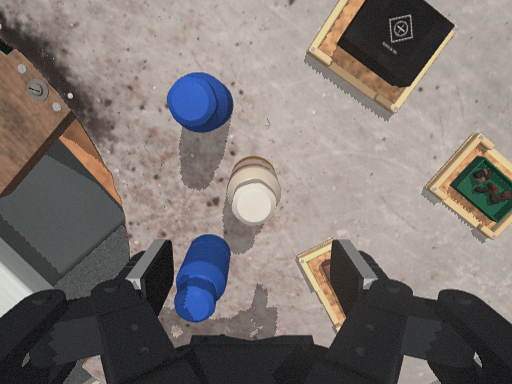

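The flux cap is at (254,204), between the pads. The blue bottles at (200,100) and (195,300) are clear of both fingers.

```bash
python3 go.py .432,-.156,.068,-38.5; python3 -m jog '{"linear":[[0,1,20],[0,1,45],[0,1,70],[0,1,90],[0,1,108],[0,1,120],[0,1,127],[0,1,127],[0,1,127]],"twist":[0,0,0,0,0,0,0,0,0]}' && python3 -m jog '{"linear":[[0,0,0],[0,0,0],[0,0,0],[0,0,0],[0,0,0],[0,0,0],[0,0,-5],[0,0,-20],[0,0,-45],[0,0,-75],[0,0,-100],[0,0,-120],[0,0,-130],[0,0,-130],[0,0,-130]],"twist":[0,0,0,0,0,0,0,0,0,0,0,0,0,0,0]}' 30; python3 go.py .613,.050,.195,4
```

```text
to (0.432, -0.156, 0.068, -38.5) linear [  0.   1. 127.] twist 0.6 q7 -0.45 at [ 0.431 -0.155  0.195] cur -37.9
clock: 22.4
eef_pos: [0.4319, -0.1558, 0.0688]
tool_rot: [0.899, 0.438, 0.0, 0.0]
force: [-0.5, -0.7, -0.5]
gripper_width: 0.072
grasp_force: 0.0
clock: 23.9
eef_pos: [0.4307, -0.1552, 0.1974]
tool_rot: [0.899, 0.438, -0.0, -0.0]
force: [0.2, 0.1, -1.5]
gripper_width: 0.044
grasp_force: 61.5
to (0.613, 0.05, 0.195, 4.0) linear [274.  17.   2.] twist -42.0 q7 -0.45 at [ 0.431 -0.155  0.197] cur -38.0
```

```bash
python3 -m jog '{"linear":[[8,0,0],[28,2,0],[55,3,0],[85,5,0],[115,7,0],[145,9,0],[175,11,0],[205,13,0],[232,14,0],[254,16,0],[268,17,0],[274,17,2],[274,17,2],[274,17,2],[274,17,2]],"twist":[0,0,0,0,0,0,0,0,0,0,0,0,0,0,0]}'
python3 - <<'E'
from wm import *
c=snap('wrist','w8');c=snap('top','t8');H,S,V=hsv(c)
w=(S>70)&(H<35)&(V>90)
blob(c,(205,145,260,200),w,.012)
blob(c,(270,145,325,205),V<60,.038)
d=dict(np.load('w6.npz'));H,S,V=hsv(d)
E
python3 go.py .613,.05,.072,-38
```

```text
clock: 25.4
eef_pos: [0.6131, 0.0486, 0.1965]
tool_rot: [0.899, 0.437, -0.0, -0.0]
force: [-0.2, 0.2, -2.3]
gripper_width: 0.044
grasp_force: 61.5
c [609.9 104.2] size [ 45.4 150.6] long 179.9
c [ 603.2 -125.5] size [50.8 66.6] long 109.1
to (0.613, 0.05, 0.072, -38.0) linear [  1.  -1. 125.] twist -0.1 q7 -0.62 at [0.613 0.049 0.197] cur -38.1
```

View pics/w8.png

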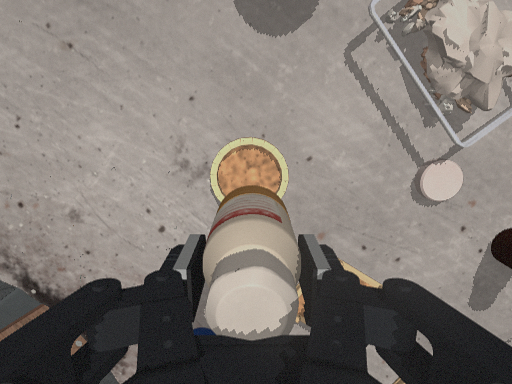

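View pics/t8.png

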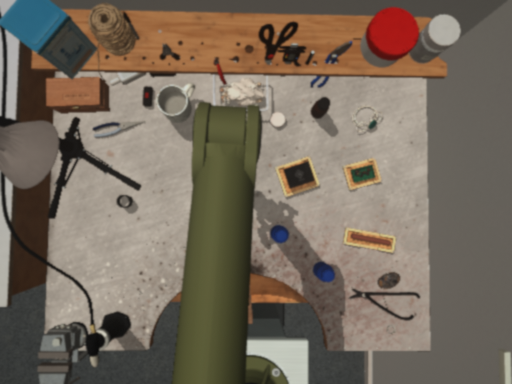

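The box, tray and stick all sit in their rests. In the wrist view the round rim spans columns 210–289 with its top edge at row 137, which gives the centre.

Run:
```python
from wm import *
c=dict(np.load('w8.npz'));H,S,V=hsv(c);P=world(c)
m=(S>60)&(H>15)&(H<40)&(V>120);m[:130]=0;m[185:]=0;m[:,:195]=0;m[:,305:]=0
K=c['intrinsics'];W=c['view'];o=-W[:3,:3].T@W[:3,3]
E=[]
for v in range(138,185,2):
    x=np.where(m[v])[0]
    if len(x)>8:E+= [(x[0],v),(x[-1],v)]
E=np.array(E);d=np.c_[(E[:,0]-K[0,2])/K[0,0],(E[:,1]-K[1,2])/K[1,1],np.ones(len(E))]@W[:3,:3]
X=(o+d*((.012-o[2])/d[:,2])[:,None])[:,:2]*1000
from scipy.optimize import least_squares
f=least_squares(lambda p:np.hypot(*(X-p[:2]).T)-p[2],[613,50,39],loss='soft_l1');print(f.x,np.abs(f.fun).mean())
```

```text
[612.57124438  51.85376913  38.34237963] 0.3315870236908454
```

```bash
python3 -m jog '{"linear":[[1,-1,15],[2,-2,40],[2,-2,65],[2,-2,85],[2,-2,102],[2,-2,114],[2,-2,121],[2,-2,125],[2,-2,125],[2,-2,125]],"twist":[0,0,0,0,0,0,0,0,0,0]}' && python3 -m jog '{"linear":[[0,0,0],[0,0,0],[0,0,0],[0,0,0],[0,0,0],[0,0,-15],[0,0,-45],[0,0,-90],[0,0,-140],[0,0,-150],[0,0,-150]],"twist":[0,0,0,0,0,0,0,0,0,0,0]}' 80; python3 go.py .48,.2,.25,0
```

```text
clock: 26.5
eef_pos: [0.6132, 0.0526, 0.0732]
tool_rot: [0.899, 0.438, 0.0, -0.001]
force: [-5.6, -0.4, 8.1]
gripper_width: 0.0439
grasp_force: 62.1
clock: 27.6
eef_pos: [0.6148, 0.0525, 0.225]
tool_rot: [0.899, 0.438, 0.003, 0.001]
force: [0.7, -1.1, -0.4]
gripper_width: 0.0683
grasp_force: 0.0
to (0.48, 0.2, 0.25, 0.0) linear [  33. -197.  -26.] twist -38.1 q7 -0.63 at [0.615 0.053 0.225] cur -38.1
```

Now I'll move the arm aside and check everything.

```bash
python3 -m jog '{"linear":[[10,-30,-20],[15,-70,-26],[20,-110,-26],[28,-150,-26],[33,-190,-26],[33,-230,-26],[33,-260,-26],[33,-260,-26],[33,-260,-26]],"twist":[0,0,0,0,0,0,0,0,0]}'
python3 - <<'E'
from wm import *
c=snap('top','t9');P=world(c);snap('side','s9')
m=(P[:,:,2]>.08)&(P[:,:,2]<.125)&(P[:,:,0]>.3)&(P[:,:,0]<.82)&(abs(P[:,:,1])<.35)&(c['range_z']>0)
n,l,st,ct=cv2.connectedComponentsWithStats(m.astype(np.uint8))
for i in range(1,n):
    if st[i,4]>60: q=P[l==i];print(ct[i].round(),st[i,4],np.round(np.median(q,0),4),np.percentile(q[:,2],90).round(4))
H,S,V=hsv(c)
blob(c,(270,145,325,205),V<60,.038)
blob(c,(345,155,382,192),(H>60)&(H<95)&(S>90),.016)
blob(c,(345,228,395,252),(S>110)&((H<9)|(H>172))&(V<150),.018)
a=np.hstack([c['color'][80:290,100:410],np.load('s9.npz')['color'][110:320,130:400]])
cv2.imwrite('pics/fin.png',a[:,:,::-1])
E
```

```text
clock: 28.5
eef_pos: [0.4279, 0.2388, 0.2461]
tool_rot: [0.899, 0.439, -0.001, 0.0]
force: [0.6, -0.3, -0.8]
gripper_width: 0.0679
grasp_force: 0.0
[171. 103.] 163 [0.7807 0.2155 0.0889] 0.0916
[323. 103.] 132 [ 0.7847 -0.1795  0.0975] 0.0999
[232. 168.] 143 [0.6116 0.0539 0.1042] 0.1071
[281. 235.] 138 [ 0.4436 -0.0707  0.1007] 0.103
[327. 275.] 145 [ 0.3446 -0.1889  0.1   ] 0.1028
c [ 603.2 -125.5] size [50.8 66.6] long 109.1
c [ 610.3 -307. ] size [28.4 55.3] long 104.7
c [ 429.6 -327.5] size [  9.9 104.6] long 79.7
```

View pics/fin.png

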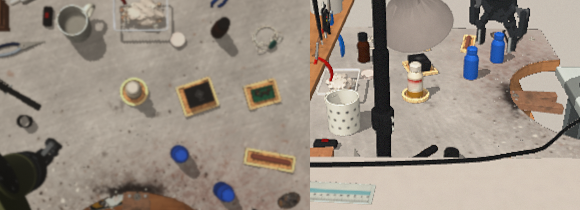

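All four things sit in their rests. The flux bottle stands upright at (133,92) in the crop, its cap at 0.106 m, which puts it on the recess floor.

```bash
python3 -c "
from station import ctrl;print(ctrl.sign_off())"
```

```text
the job is handed in; nothing more can be done
None
```

I put the flux bottle, card box, green tray and sanding stick each into its own rest and handed the job in at about 28.5 s; a last camera check showed all four seated, within about 5 mm of centre, but the hand-in returned no verdict.

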